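# Release the cutlery drawer's hidden catch and push it shut

### The job

The cutlery drawer is standing open and a concealed catch locks it there. With the fingertips feel along the flat wooden panel on top of the cutlery box for the flush wooden button, press it right down, and then push the drawer fully home by the outside of its front. Do not grip the drawer or reach inside it, and leave everything else on the trolley where it stands.

Things in the scene. Friction and masses are not known exactly. Their poses are not given: they have to be found in the camera images.
- cutlery_box: Low wooden cutlery box fixed on the trolley, 240 mm deep, 390 mm wide, 80 mm high. Origin: on the trolley top, x axis towards the back of the box (the drawer opens towards -x), y along its width, z up. Its carcass runs from x -100 to x +140 mm. On top, from x -100 to x +55 mm and y -95 to y +95 mm, is a flat wooden panel at height 72 mm; 80 mm high battens border it at both ends (beyond y -95 and +95 mm) and an 80 mm high ledge behind it (x +55 to +140 mm).
- panel_middle (a point): Middle of the flat panel, on its surface (72 mm above the trolley); axes as the box. The concealed button lies on the line through this point along the box's y axis, its centre anywhere from 50 mm to one side to 50 mm to the other; just where is not told: feel (or look) for it. It is a block of the panel's own wood, 48 mm (along x) by 54 mm (along y), in an opening 51 by 57 mm, its face 2 mm below the panel's surface, with only the narrow gap to be seen.
- catch (a joint): The concealed button: how far it is pressed in, 0 (up) to 0.009 m (right down: its face 11 mm below the panel's surface). It gives way at about 4 N, stays down once pressed, and frees the drawer from about 0.006 m on.
- drawer (a joint): How far the drawer stands open, in m: 0 fully home, 0.11 pulled right out; positive is out, along the box's -x. At the start it is 0.08 to 0.10 out and, until the button is pressed, the catch stops it at about 0.075 when pushed in. It runs with about 3 N of friction and stays where it is left.
- drawer_front (a point): Middle of the outer face of the drawer's wooden front, at half its height; moves with the drawer; axes as the box. The front is 384 mm wide, 50 mm high (9 to 59 mm above the trolley) and 12 mm thick, plain, without a handle. When the drawer is home this face is 116 mm before the box's origin.
- drawer_inside: The inside of the drawer, not to be touched: grey plastic liner behind the wooden front, floor and dividers, with cutlery lying in it; 350 mm wide, open on top. Origin and axes: those of the box, moved with the drawer.
- salt_cellar: Round wooden salt cellar with a swivel lid, 72 mm across, 57 mm high, loose on the ledge behind the panel. Origin at the centre of its underside. To be left alone.
- spice_jar: Amber glass jar with a metal cap, 44 mm across, 75 mm high, loose on the ledge behind the panel. Origin at the centre of its underside. To be left alone.
- carafe: Empty clear glass carafe, 96 mm across, 200 mm high, beside the box. Origin at the centre of its underside. To be left alone.
- tumbler: Steel tumbler, 72 mm across, 85 mm high, beside the drawer. Origin at the centre of its underside. To be left alone.
- corkscrew: Chrome lever corkscrew lying flat beside the drawer, 150 mm long, 90 mm wide, 35 mm high. Origin about its middle, on the trolley top. To be left alone.
- plates: Three stacked white melamine plates, 200 mm across, 34 mm high together, beside the box. Origin at the centre of the underside. To be left alone.
- grill_brush: Grill brush with a long handle, lying at the side of the trolley. To be left alone.

How it is judged:
By the outcome, as a careful person would: the job done as asked, in the order asked, and still so for the second after the job is handed in, with the robot touching nothing.
It also fails if it takes over 58 s, if anything falls off the work surface, if the arm or the gripper's body presses on something with over 40 N, if the wrist force passes 120 N, or if a joint passes its speed limit or range.

### The arm

A 7-joint arm with a two-finger parallel gripper is mounted at the origin on the work surface. World frame = base frame: x ahead of the robot, y to its left, z up, the work surface at z = 0. Lengths are in mm, angles in degrees, forces in N, time in s.
With the tool pointing down it reaches from about 425 to 800 mm from the base axis. Payload 8.3 kg.
Tool frame: the origin (TCP) lies midway between the tips of the shut fingers; the grasp point (between the pads) lies env.grasp_offset behind it (env.grasp_offset is the distance from the TCP to the grasp point, in mm); z points along the fingers, y is the line along which they close (so a half turn about z gives the same grasp; the last joint's range is limited). The gripper opens to 85 mm and grips with 20 to 120 N. Pads are 22 mm wide; open, the fingers measure 114 mm over their backs; the gripper's body (76 mm by 85 mm) begins 54 mm behind the grasp point. The pads swing forward as they close: fully open they stand 13 mm farther back than shut.
Start: joints at [62, 21.967, 0.94, 78.501, -0.361, 79.538, -2.664], TCP at [258.189, -569.158, 231.279] pointing down, gripper open.
Joint ranges: [-169.22, 169.22], [-14.56, 117.87], [-87.37, 89.26], [10.42, 133.3], [-82.24, 262.24], [0.94, 117.77], [-172.7, 172.7]. Speed limits (degrees/s): [136.94, 136.94, 172.46, 172.46, 180, 180, 180].

### API

Orientations are given as [roll, pitch, yaw] about the fixed x, y, z axes, in that order (R = Rz(yaw) Ry(pitch) Rx(roll)).
In Python, from workcell import env, snapshot, get_calibration gives the robot as it stands. The module is installed in compiled form; this text tells all that it offers.
- The arm moves only by the tool arm_command, never from a script. Its argument "moves" is a list of rows, each a list of 7 numbers: the turn, a rotation vector about the world's x, y, z in degrees, then the shift along the world's x, y, z in mm, then the closure, from -1 (fully open) to 1 (shut), so that 0 is half open. In form: [[ax, ay, az, tx, ty, tz, grip], ...]. A call has 1 to 8 rows; each row shifts and turns the commanded pose from where the row before left it; what a row does not reach is not made up. A row lasts 1/8 s, in which the tool goes at most 62.5 mm and 10.7 degrees, less where a joint would pass 70% of its speed; a pose out of reach is approached as far as the arm can. A call with a gripper value outside its range is refused whole. The fingers move at their own pace and stop on an object; "force" is the grip in N (left out, the last holds). Time passes only in rows, so rows that do not move let the fingers close. It gives the time, the measured TCP pose, the force, the opening and the grip force at its end, in the units of the state.
- env.get_obs(): the state, without advancing time (a new reading comes with each control period).
- snapshot(name): name is "scene" or "top" or "wrist"; returns (picture, depth): 420x560x3 uint8, red, green, blue; 420x560 float32, mm along the optical axis (not along the pixel's ray), 0 where there is no reading.
- get_calibration(name): a dict with "camera_matrix" (3x3 intrinsics, pixels), "position" and "attitude" of the camera in the world. Camera axes: x right, y down, z forward; pixel columns grow to the right and rows downward; lengths in mm; the calibration is good to about 2 mm. A picture is of the moment at which its call begins: read the wrist's pose just before it. get_calibration takes no time and is no camera call; for the wrist camera it gives the pose at the moment of the call.
- env.job_done(): hands the job in; it is judged then, once.
The state is a dict: "time_s": time; "qpos": joint angles; "joint_velocities": joint speeds; "tau": joint torques, N m; "tcp_pos": TCP position; "ee_rot": TCP orientation; "ft_force": force on the tool from outside, world axes, zero at the start; "moment": the same for the moment, N m; "gripper_width": finger opening in mm; "grasp_force": force on a finger pad.
Only numpy, scipy, OpenCV 4.12 (cv2) and the standard library are available. Lean on these libraries where they do the work, as an engineer would, in place of code of your own. Each camera call takes 0.05 s, during which the arm holds its last target. There are 200 camera calls.

## Working session

There is one attempt and no reset: what is moved stays moved. The work goes in short steps, Python scripts to look and compute and a tool call to move; the robot and the scene stay as the last step left them, time stands still between calls to the robot, and variables do not carry over. Pictures are saved under pics/ and viewed, at most 10 in all, crops included, and the job is handed in when it is done.

Besides the shell and the picture viewer there is one more tool, called as a command line: name --pt "numbers of a row" for each row, then --argument value for the rest. arm_command: Moves the arm, as the interface text tells. Its arguments: {"type":"object","properties":{"moves":{"type":"array","items":{"type":"array","items":{"type":"number"}}},"force":{"type":"number"}},"required":["moves"]}

```bash
mkdir -p pics
cat > h.py <<'E'
import numpy as np, cv2
from workcell import env, snapshot, get_calibration
def save(name,f):
    p,d=snapshot(name); c=get_calibration(name)
    cv2.imwrite(f'pics/{f}.png',p[:,:,::-1]); np.savez(f'pics/{f}.npz',p=p,d=d,K=c['camera_matrix'],t=c['position'],R=c['attitude'])
    return p,d,c
def load(f):
    z=np.load(f'pics/{f}.npz'); return z
E
python3 - <<'E'
from h import *
o=env.get_obs(); print(o['time_s'],o['tcp_pos'],o['ee_rot'],env.grasp_offset)
for n in('scene','top'):
    p,d,c=save(n,n+'0'); print(n,c)
E
```

```text
0.0 [ 258.02196124 -568.70448379  230.28110615] [-1.79888752e+02  3.71155913e-04  2.44026149e+01] 18.700000000000003
scene {'camera_matrix': array([[497.83584289,   0.        , 280.53899873],
       [  0.        , 497.83584289, 210.33672918],
       [  0.        ,   0.        ,   1.        ]]), 'position': array([1218.19944623,  -77.44419617, 1087.3207906 ]), 'attitude': array([-146.19043049,   -0.84834869,   78.47408281])}
top {'camera_matrix': array([[538.48323581,   0.        , 275.5057341 ],
       [  0.        , 538.48323581, 223.85440169],
       [  0.        ,   0.        ,   1.        ]]), 'position': array([ 391.36127637,   70.31530995, 1449.80758368]), 'attitude': array([-171.9498112 ,   -0.25982237,  -90.9542155 ])}
```

View pics/scene0.png

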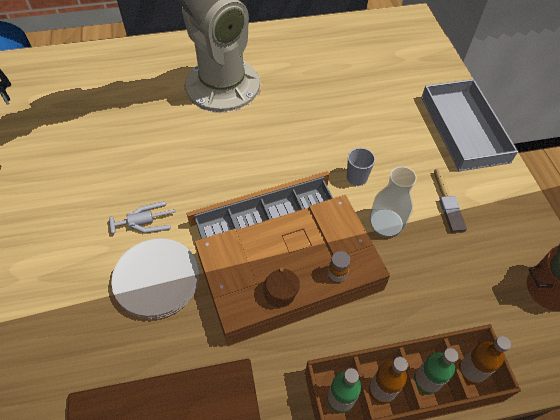

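View pics/top0.png

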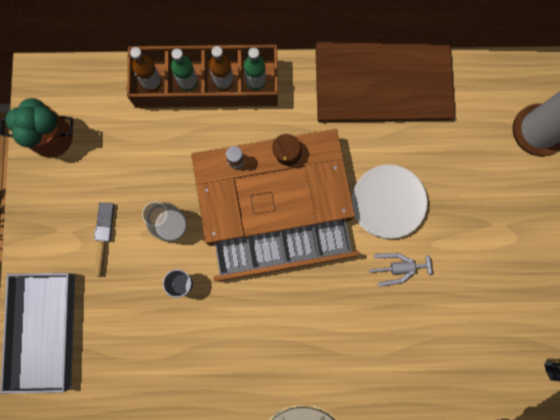

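The scene view shows the box in the middle, with the button outline near (297,240). The drawer is open towards the robot, the tumbler is at (360,167) and the carafe at (393,205). In the top view the button is near (263,203) and the drawer front runs from (217,278) to (362,256). Next I'll measure these.

```bash
cat >> h.py <<'E'
from scipy.spatial.transform import Rotation as Ro
def cam(z): return z['K'],Ro.from_euler('xyz',z['R'],degrees=True).as_matrix(),z['t']
def ray(z,u,v,h):
    K,R,t=cam(z); r=R@np.linalg.solve(K,[u,v,1]); return t+r*(h-t[2])/r[2]
def cloud(z):
    K,R,t=cam(z); v,u=np.mgrid[:420,:560]; d=z['d']
    return (np.stack([(u-K[0,2])/K[0,0]*d,(v-K[1,2])/K[1,1]*d,d],-1))@R.T+t
def tri(*obs):
    A=np.zeros((3,3));b=np.zeros(3)
    for z,u,v in obs:
        K,R,t=cam(z); r=R@np.linalg.solve(K,[u,v,1]); r/=np.linalg.norm(r); P=np.eye(3)-np.outer(r,r); A+=P;b+=P@t
    return np.linalg.solve(A,b)
E
python3 - <<'E'
from h import *
T=load('top0');S=load('scene0')
for n,z in(('top',T),('scene',S)):
    X=cloud(z); ok=z['d']>0
    print(n,'table',np.median(X[380:400,100:400,2]) if n=='top' else np.median(X[200:240,20:80,2]))
    m=((X[...,2]>62)&(X[...,2]<90)&ok)
    m=cv2.morphologyEx(m.astype(np.uint8),cv2.MORPH_OPEN,np.ones((3,3)))
    k,l,s,c=cv2.connectedComponentsWithStats(m)
    q=l[(203,263) if n=='top' else (240,297)]; print(q,s[q])
    pts=X[l==q]; r=cv2.minAreaRect(pts[:,:2].astype(np.float32)); print(r,np.percentile(pts[:,2],[5,25,50,75,95]))
print('button tri',tri((T,263,203),(S,297,240)))
print('front ends tri',tri((T,362,256),(S,328,178)),tri((T,217,278),(S,190,214)))
print(ray(T,263,203,72),ray(T,362,256,59),ray(T,217,278,59))
a=cv2.resize(T['p'][110:300,170:380,::-1],None,fx=3.5,fy=3.1,interpolation=cv2.INTER_CUBIC)
b=cv2.resize(S['p'][165:350,180:400,::-1],None,fx=3,fy=3,interpolation=cv2.INTER_CUBIC)
a=cv2.resize(T['p'][120:290,185:375,::-1],None,fx=4,fy=3.5,interpolation=cv2.INTER_CUBIC)
cv2.imwrite('pics/ca.png',a)
E
```

```text
top table -1.0815321307956083
36 [  192   128   162   115 12505]
((690.6024169921875, 68.76383972167969), (241.52166748046875, 390.89691162109375), 9.257699012756348) [67.57329968 72.42706622 77.00634981 79.8717432  83.14066316]
scene table -2.184386902745132
5 [ 195  195  170   77 5991]
((629.4550170898438, 58.09922790527344), (120.66606140136719, 390.2401123046875), 8.91496467590332) [66.7217887  69.52466951 74.35830539 77.71970932 80.18554894]
button tri [642.36819255  93.81839905  67.91290743]
front ends tri [556.60531987  16.94733701 299.05798353] [488.71273864  31.47456998  97.84460232]
[641.33565773  92.3992162   72.        ] [ 500.32486469 -161.74025429   59.        ] [449.78820225 213.45839558  59.        ]
```

View pics/ca.png

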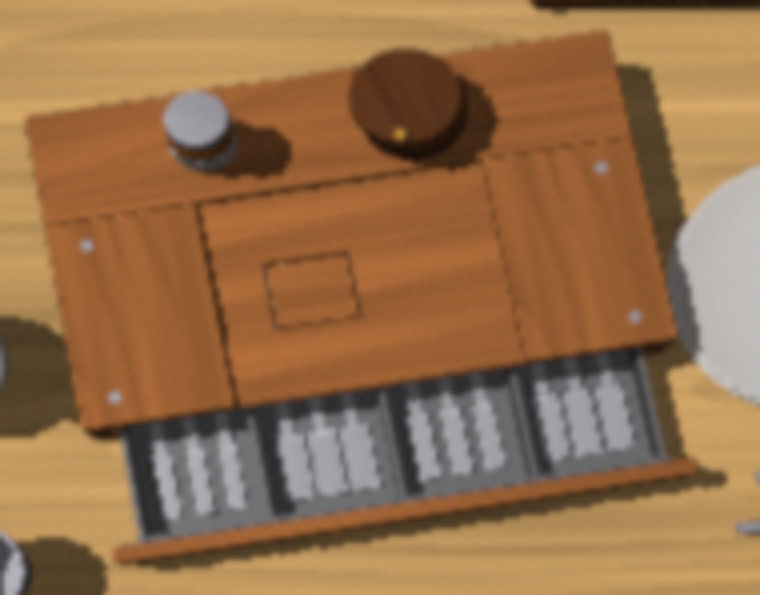

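arm_command --pt "0 0 -2 31 54 0 1" --pt "0 0 -2 31 54 0 1" --pt "0 0 -2 31 54 0 1" --pt "0 0 -2 31 54 0 1" --pt "0 0 -2 31 54 0 1" --pt "0 0 -2 31 54 0 1" --pt "0 0 -2 31 54 0 1" --pt "0 0 -1 31 54 0 1" --force 40

```text
time_s: 1.1
tcp_pos: [506.7, -135.4, 231.1]
ee_rot: [180.0, 0.0, 9.3]
ft_force: [0.6, -0.6, -0.6]
gripper_width: 0.1
grasp_force: 0.0
```

Run:
```python
from h import *
T=load('top0');X=cloud(T)
B=np.array([670.9,65.6]);a=np.radians(9.1);R=np.array([[np.cos(a),np.sin(a)],[-np.sin(a),np.cos(a)]])
box=lambda p:R@(p[:2]-B)
c=lambda u,v:(185+u/4,120+v/3.5)
for n,u,v,h in(('btn',311,290,71),('pan bl',237,405,72),('pan br',522,360,72),('pan tl',200,203,72),('pan tr',486,163,72),('frontL',118,560,59),('frontR',693,472,59),('frontmid',405,516,59),('jar',196,118,155),('salt',407,90,137)):
    p=ray(T,*c(u,v),h); print(n,p.round(1),box(p).round(1))
for n,u,v in(('carafe',157,214),('tumbler',177,282)):print(n,ray(T,u,v,200 if n=='carafe' else 85))
o=env.get_obs();print(o['tcp_pos'],o['ee_rot'],o['gripper_width'],get_calibration('wrist'))
```

```text
btn [641.9  93.1  71. ] [-24.3  31.7]
pan bl [556.5 141.8  72. ] [-100.9   93.4]
pan br [587.  -42.6  72. ] [-99.9 -93.6]
pan tl [708.9 164.7  72. ] [53.2 91.9]
pan tr [736.6 -23.   72. ] [ 50.9 -97.9]
frontL [444.8 219.9  59. ] [-198.9  188.1]
frontR [ 503.4 -152.1   59. ] [-199.8 -188.5]
frontmid [474.   34.9  59. ] [-199.3    0.8]
jar [751.2 161.1 155. ] [94.4 81.6]
salt [774.8  29.7 137. ] [ 97.  -51.9]
carafe [595.82812552 339.51191407 200.        ]
tumbler [440.31934965 311.50322188  85.        ]
[ 506.66633778 -135.3691749   231.12212408] [1.79998062e+02 8.66427071e-03 9.33257110e+00] 0.07258866914705091 {'camera_matrix': array([[369.8142239 ,   0.        , 280.36034989],
       [  0.        , 369.8142239 , 210.13569315],
       [  0.        ,   0.        ,   1.        ]]), 'position': array([ 583.60454058, -122.98214915,  373.21377233]), 'attitude': array([ 1.62154456e+02,  8.20311235e-03, -8.07211482e+01])}
```

Every check agrees: the box is at yaw about 9°, the button at (643,93), and the drawer is open about 84 mm with its face at box x −199. I'll go above the button next.

arm_command --pt "0 0 0 27 45.5 0 1" --pt "0 0 0 27 45.5 0 1" --pt "0 0 0 27 45.5 0 1" --pt "0 0 0 27 45.5 0 1" --pt "0 0 0 28 46.5 0 1" --pt "0 0 0 0 0 -45 1" --pt "0 0 0 0 0 -45 1" --pt "0 0 0 0 0 -40 1"

```text
time_s: 2.1
tcp_pos: [641.5, 91.3, 98.9]
ee_rot: [180.0, 0.1, 9.4]
ft_force: [-0.2, 0.3, 0.2]
gripper_width: 0.1
grasp_force: 0.0
```

Run:
```python
from h import *
p,d,c=save('wrist','w0')
print(env.get_obs()['tcp_pos'])
```

```text
[638.40042731  90.45790786  92.86140797]
```

View pics/w0.png

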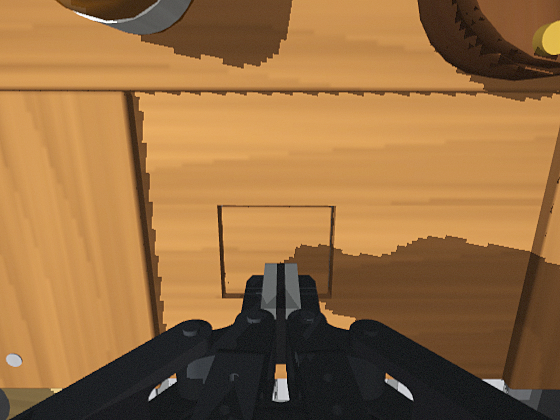

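The wrist view shows the button outline with corners near (219,206), (335,206), (333,297) and (222,297). The fingers stand over its nearer half.

Run:
```python
from h import *
z=load('w0')
P=[ray(z,u,v,72) for u,v in((219,206),(335,206),(333,297),(222,297))]
print(np.round(P,1),np.mean(P,0))
print([np.linalg.norm(P[i]-P[i-1]).round(1) for i in range(4)])
o=env.get_obs();print(o['tcp_pos'],o['time_s'],o['qpos'],o['ft_force'])
```

```text
[[660.8 122.6  72. ]
 [669.5  69.9  72. ]
 [622.5  60.9  72. ]
 [613.4 115.8  72. ]] [641.57485001  92.34450732  72.        ]
[np.float64(47.9), np.float64(53.4), np.float64(47.9), np.float64(55.6)]
[638.40042731  90.45790786  92.86140797] 2.15 [   4.75014444   32.07278191  -22.38726319   83.80149566   12.61125831
   67.19296444 -100.14928528] [-3.17486403 -0.92976977 -4.61682656]
```

arm_command --pt "0 0 0 0 0 0 1" --pt "0 0 0 0 0 0 1"

```text
time_s: 2.4
tcp_pos: [643.5, 91.7, 103.6]
ee_rot: [-180.0, -0.2, 9.4]
ft_force: [-0.3, -0.5, 0.6]
gripper_width: -0.1
grasp_force: 0.0
```

arm_command --pt "0 0 0 -1 1 -8 1" --pt "0 0 0 0 0 -8 1" --pt "0 0 0 0 0 -8 1" --pt "0 0 0 0 0 -3 1" --pt "0 0 0 0 0 0 1" --pt "0 0 0 0 0 0 1"

```text
time_s: 3.15
tcp_pos: [641.4, 92.4, 74.5]
ee_rot: [-180.0, -0.0, 9.4]
ft_force: [0.8, -0.1, -0.5]
gripper_width: -0.1
grasp_force: 0.0
```

arm_command --pt "0 0 0 0 0 -1.5 1" --pt "0 0 0 0 0 -1.5 1" --pt "0 0 0 0 0 -1.5 1" --pt "0 0 0 0 0 -1 1" --pt "0 0 0 0 0 -1 1" --pt "0 0 0 0 0 0 1"

```text
time_s: 3.9
tcp_pos: [641.2, 92.3, 67.8]
ee_rot: [-180.0, -0.0, 9.4]
ft_force: [-0.8, -0.2, 1.7]
gripper_width: -0.2
grasp_force: 1.0
```

arm_command --pt "0 0 0 0 0 -1 1" --pt "0 0 0 0 0 -1 1" --pt "0 0 0 0 0 -1 1" --pt "0 0 0 0 0 -1 1" --pt "0 0 0 0 0 0 1"

```text
time_s: 4.53
tcp_pos: [641.2, 92.4, 63.6]
ee_rot: [-180.0, -0.0, 9.4]
ft_force: [0.2, -0.7, 0.1]
gripper_width: 0.0
grasp_force: 0.6
```

arm_command --pt "0 0 0 0 0 -1 1" --pt "0 0 0 0 0 -1 1" --pt "0 0 0 0 0 -1 1" --pt "0 0 0 0 0 0 1"

```text
time_s: 5.03
tcp_pos: [641.3, 92.4, 61.2]
ee_rot: [180.0, -0.0, 9.4]
ft_force: [-2.9, -0.4, 5.0]
gripper_width: -0.5
grasp_force: 2.8
```

arm_command --pt "0 0 0 0 0 -1 1" --pt "0 0 0 0 0 -1 1" --pt "0 0 0 0 0 0 1"

```text
time_s: 5.4
tcp_pos: [641.3, 92.4, 61.0]
ee_rot: [180.0, -0.1, 9.4]
ft_force: [-8.7, -2.6, 18.9]
gripper_width: 0.4
grasp_force: 9.3
```

Full force builds at z 61, so the button is right down. I'll lift and go in front of the drawer.

arm_command --pt "0 0 0 0 0 10 1" --pt "0 0 0 0 0 45 1" --pt "0 0 0 0 0 45 1" --pt "0 0 0 -50 -16 0 1" --pt "0 0 0 -50 -16 0 1" --pt "0 0 0 -50 -16 0 1" --pt "0 0 0 -52 -16 0 1" --pt "0 0 0 0 0 0 1"

```text
time_s: 6.4
tcp_pos: [435.5, 26.7, 158.1]
ee_rot: [179.9, 0.1, 9.3]
ft_force: [1.0, -1.0, 0.3]
gripper_width: -0.0
grasp_force: 0.0
```

arm_command --pt "0 0 0 0 0 0 1"

```text
time_s: 6.52
tcp_pos: [439.9, 28.4, 159.3]
ee_rot: [180.0, -0.1, 9.4]
ft_force: [0.5, -0.3, 0.2]
gripper_width: 0.2
grasp_force: 0.0
```

Run:
```python
from h import *
p,d,c=save('wrist','w1'); save('top','top1')
```

```text
(no output)
```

View pics/w1.png

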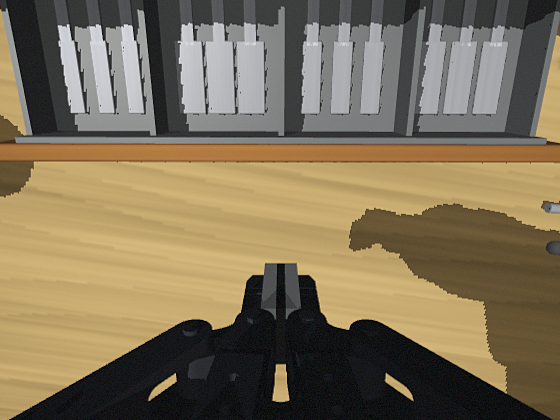

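The wrist view shows the drawer front's outer edge at row 161, clear of the fingers. I'll lower in front of it.

arm_command --pt "0 0 0 0 0 -40 1" --pt "0 0 0 0 0 -40 1" --pt "0 0 0 0 0 -30 1" --pt "0 0 0 0 0 -14 1" --pt "0 0 0 0 0 0 1" --pt "0 0 0 0 0 0 1"

```text
time_s: 7.38
tcp_pos: [440.3, 28.6, 35.8]
ee_rot: [-180.0, -0.1, 9.4]
ft_force: [-0.1, 0.7, -0.2]
gripper_width: 0.3
grasp_force: 0.0
```

arm_command --pt "0 0 0 8 1.3 0 1" --pt "0 0 0 6 1 0 1" --pt "0 0 0 5 0.8 0 1" --pt "0 0 0 5 0.8 0 1" --pt "0 0 0 5 0.8 0 1" --pt "0 0 0 5 0.8 0 1" --pt "0 0 0 5 0.8 0 1" --pt "0 0 0 5 0.8 0 1"

```text
time_s: 8.38
tcp_pos: [483.2, 35.5, 34.6]
ee_rot: [-180.0, 0.0, 9.4]
ft_force: [-1.7, -0.2, 0.1]
gripper_width: -0.3
grasp_force: 1.4
```

arm_command --pt "0 0 0 6 1 0 1" --pt "0 0 0 6 1 0 1" --pt "0 0 0 6 1 0 1" --pt "0 0 0 6 1 0 1" --pt "0 0 0 6 1 0 1" --pt "0 0 0 6 1 0 1" --pt "0 0 0 5 0.8 0 1" --pt "0 0 0 5 0.8 0 1"

```text
time_s: 9.38
tcp_pos: [529.5, 43.1, 34.8]
ee_rot: [-180.0, -0.0, 9.4]
ft_force: [-1.9, -1.5, -1.0]
gripper_width: 0.1
grasp_force: 1.4
```

Past the catch point with low force, so the drawer is sliding freely. I'll continue gently to the end.

arm_command --pt "0 0 0 4 0.6 0 1" --pt "0 0 0 3 0.5 0 1" --pt "0 0 0 2 0.3 0 1" --pt "0 0 0 2 0.3 0 1" --pt "0 0 0 1 0.2 0 1" --pt "0 0 0 1 0.2 0 1" --pt "0 0 0 0 0 0 1"

```text
time_s: 10.25
tcp_pos: [542.4, 45.2, 34.9]
ee_rot: [-180.0, -0.0, 9.4]
ft_force: [-1.6, 0.2, -1.4]
gripper_width: -0.2
grasp_force: 0.8
```

arm_command --pt "0 0 0 1 0.2 0 1" --pt "0 0 0 1 0.2 0 1" --pt "0 0 0 1 0.2 0 1" --pt "0 0 0 1 0.2 0 1" --pt "0 0 0 0 0 0 1"

```text
time_s: 10.88
tcp_pos: [544.2, 45.5, 34.6]
ee_rot: [180.0, 0.2, 9.4]
ft_force: [-12.4, -2.5, 8.6]
gripper_width: -0.1
grasp_force: 6.1
```

arm_command --pt "0 0 0 1 0.2 0 1" --pt "0 0 0 0.5 0 0 1" --pt "0 0 0 0 0 0 1"

```text
time_s: 11.25
tcp_pos: [544.2, 45.5, 34.4]
ee_rot: [180.0, 0.4, 9.4]
ft_force: [-18.8, -3.2, 12.5]
gripper_width: -0.2
grasp_force: 9.3
```

arm_command --pt "0 0 0 -5 -0.8 0 1" --pt "0 0 0 -20 -3.2 0 1" --pt "0 0 0 -30 -5 0 1" --pt "0 0 0 -30 -5 0 1" --pt "0 0 0 0 0 40 1" --pt "0 0 0 0 0 40 1" --pt "0 0 0 0 0 40 1" --pt "0 0 0 0 0 40 1"

```text
time_s: 12.25
tcp_pos: [463.4, 32.3, 196.8]
ee_rot: [180.0, -0.2, 9.4]
ft_force: [0.6, 0.5, -0.2]
gripper_width: -0.2
grasp_force: 0.0
```

arm_command --pt "0 0 0 0 0 0 1" --pt "0 0 0 0 0 0 1" --pt "0 0 0 0 0 0 1"

```text
time_s: 12.62
tcp_pos: [462.2, 32.1, 193.7]
ee_rot: [-180.0, 0.1, 9.4]
ft_force: [-1.0, -0.3, 0.4]
gripper_width: 0.0
grasp_force: 0.0
```

Run:
```python
from h import *
save('wrist','w2');save('scene','s2')
```

```text
(no output)
```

View pics/w2.png

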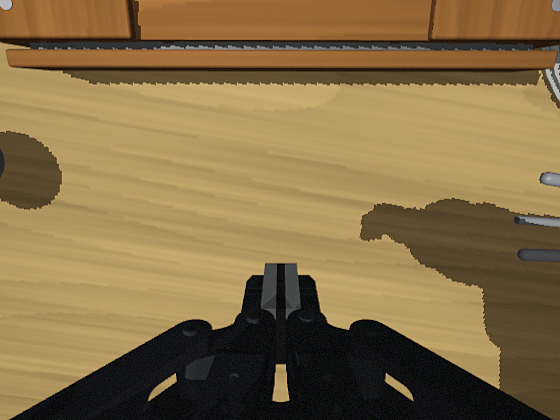

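View pics/s2.png

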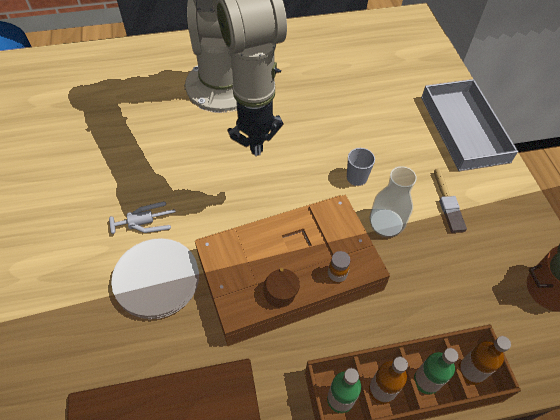

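The scene view shows the drawer closed, the button sunk at (297,238) and everything else in place. In the wrist view the front's outer top edge is at row 67 and a narrow gap shows behind it. I'll check that edge against the home position, −116.

Run:
```python
from h import *
z=load('w2');B=np.array([670.9,65.6]);a=np.radians(9.2)
for v in(51,67):
    p=ray(z,281,v,59)[:2]-B; print(v,p@[np.cos(a),np.sin(a)])
```

```text
51 -107.35480810686165
67 -117.66884469241106
```

```bash
python3 -c "
from workcell import env
print(env.job_done())"
```

```text
the job is handed in; nothing more can be done
None
```

I pressed the button right down, then pushed the drawer home against its stop by the outside of its front, and the final views show nothing else moved; the job is handed in, with no verdict shown.

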